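Shut, pin and squeeze a hinged specimen jacket

ROBOT

A 6-joint arm with a two-finger parallel gripper is mounted at the origin on a cart in front of the work surface, level with it; the furniture and walls round the work are solid. World frame = base frame: x ahead of the robot, y to its left, z up, the work surface at z = 0. Lengths are in mm, angles in rad, forces in N, time in s.
With the tool pointing down it reaches from about 350 to 950 mm from the base axis. Payload 17.4 kg.
Tool frame: the origin (TCP) lies at the very end of the fingers, on their centre line; the grasp point (between the pads) lies 19 mm behind it; z points along the fingers, y is the line along which they close (so a half turn about z gives the same grasp; the last joint's range is limited). The gripper opens to 93 mm and grips with 3 to 60 N. Pads are 15 mm wide; open, the fingers measure 128 mm over their backs; the gripper's body (75 mm by 188 mm) begins 65 mm behind the grasp point.
Start: joints at [-1.163, 0.116, 1.442, -0, 1.584, -0.038], TCP at [291.038, -609.039, 218.646] pointing down, gripper open.
Joint ranges: [-2.83, 2.83], [-0.83, 2.19], [0.07, 2.5], [-1.14, 4.28], [0.01, 3], [-2.97, 2.97]. Speed limits (rad/s): [1.89, 1.89, 2.22, 3.14, 3.14, 3.14].

INTERFACE

Orientations are given as a unit quaternion [w, x, y, z].
In Python, from plant import * gives the robot as it stands.
- The arm moves only by the tool arm_command, never from a script. Its argument "steps" is a list of rows, each a list of 6 numbers: the shift along the world's x, y, z in cm, then the turn, a rotation vector about the world's x, y, z in units of 6 degrees (1.0 is 6 degrees). In form: [[tx, ty, tz, rx, ry, rz], ...]. A call has 1 to 20 rows; each row shifts and turns the commanded pose from where the row before left it; what a row does not reach is not made up. A row lasts 1/10 s, in which the tool goes at most 50 mm and 8.59 degrees, less where a joint would pass 70% of its speed; a pose out of reach is approached as far as the arm can. A call with a gripper value outside its range is refused whole. "grip" is the opening, from 0 (shut) to 1 (fully open), set as the call begins (left out, the last holds). The fingers move at their own pace and stop on an object; "force" is the grip in N (left out, the last holds). Time passes only in rows, so rows that do not move let the fingers close. It gives the time, the measured TCP pose, the force, the opening and the grip force at its end, in the units of the state.
- get_state(): the state, without advancing time (a new reading comes with each control period).
- camera(name): name is "side" or "top"; returns a dict with "color" (384x512x3 uint8, red, green, blue), "camera_matrix" (3x3 intrinsics, pixels), "xyz" and "attitude" of the camera in the world. Camera axes: x right, y down, z forward; pixel columns grow to the right and rows downward; lengths in mm; the calibration is good to about 2 mm. A picture is of the moment at which its call begins. There is no depth.
- finish_job(): hands the job in; it is judged then, once.
The state is a dict: "clock": time; "q": joint angles; "joint_vel": joint speeds; "effort": joint torques, N m; "ee_pos": TCP position; "orientation": TCP orientation; "ft_force": force on the tool from outside, world axes, zero at the start; "moment": the same for the moment, N m; "finger_gap": finger opening in mm; "finger_force": force on a finger pad.
Only numpy, scipy, OpenCV 4.12 (cv2) and the standard library are available. Lean on these libraries where they do the work, as an engineer would, in place of code of your own. Each camera call takes 0.05 s, during which the arm holds its last target. There are 200 camera calls.

TASK

Swing the open half of the hinged metal jacket shut round the cast cylinder that stands in it, then take the steel pin from its block and push it down through the lined-up holes of the jacket's lugs until its knob sits on the top lug. Let go of the pin, take the shut jacket between the fingers with one finger on the outside of each half, and finish while still firmly squeezing the two halves together. Keep the cylinder upright in the jacket and leave the jar, the brass weight and the cube where they stand.

Things in the scene. Friction and masses are not known exactly. Their poses are not given: they have to be found in the camera images.
- jig: Fixed grey base plate of the jacket, 150 x 100 x 8 mm, level on the bench. Origin: centre of its underside, on the upright bore axis; z up. On it stands an aluminium tube split along the plane y = 0 (bore 40 mm, outside 56 mm, top at z = 60 mm): fixed half at +y, swinging half at -y, hinge at x = +46 mm, drilled lugs at x = -61 to -31 mm, y = -14 to 14 mm when shut.
- swing (a joint): Hinge angle of the swinging half, rad: 0 shut (hard stop), up to 1.5 open; opening turns it anticlockwise seen from above, lug end toward jig -y. Starts between 0.6 and 1.2. A stiff hinge: friction 0.06 N m, no spring, it stays where it is left (about 1 N at the pad moves it).
- hinge_axis (a point): Point on the upright hinge axis, jig frame (46, 0, 45) mm.
- swing_pad (a point): Centre of the flat grip pad on the outside of the swinging half: 30 mm wide, 29 to 59 mm above the bench. The point is on the pad's outer face, at jig (0, -30, 45) mm when the jacket is shut; hinge axis 46 mm away along the pad. The swinging half's one lug lies at heights 25.5 to 42.5 mm, between the two lugs of the fixed half.
- fixed_pad (a point): Centre of the like grip pad on the outside of the fixed half, on its outer face, jig frame (0, 30, 45) mm. Lugs of the fixed half: heights 12 to 22 and 46 to 56 mm. With the jacket shut the two pads are 60 mm apart, outside to outside, for squeezing along jig y.
- hole_mouth (a point): Centre of the mouth of the 12 mm pin hole (1 mm chamfer) on the upper face of the top lug, jig frame (-46, 0, 56) mm. The three lugs have like upright holes, which line up here only when the jacket is shut.
- pin: Loose steel pin, 77 mm long, about 90 g. Origin: centre of its lower tip, z towards the knob. Shank 10 mm diameter, 45 mm long, lowest 10 mm tapered to 4.4 mm; above it a round dark knob, 20 mm diameter, 32 mm high (z = 45 to 77 mm), its underside being the shoulder. At the start it stands upright in the pin block, shoulder on the block's top.
- pin_shoulder (a point): Point on the pin's axis at the underside of the knob, 45 mm above the tip. Pin home: this point lies at the hole mouth.
- pin_stand: Fixed plain grey block, 46 x 46 x 50 mm high, with an upright 12 mm hole that holds the pin; origin at the centre of its underside.
- specimen: Loose cast cylinder, 36 mm diameter, 50 mm high, 0.08 to 0.15 kg, standing on the base plate in the bore of the fixed half, 2 mm from its wall; origin at the centre of its underside (8 mm above the bench), z up.
- jar: Bystander: small screw-lid plastic jar, 49 mm diameter, 58 mm high, standing loose; origin at the centre of its underside.
- weight: Bystander: brass weight with a knob, 30 mm diameter, 46 mm high, standing loose; origin at the centre of its underside.
- cube: Bystander: cast test cube, 40 mm, standing loose; origin at the centre of its underside.
There are look-alikes about, which are no part of the job. What is shaped like the specimen but pink or purple is not meant.

How it is judged (in metres and radians):
On the way, in this order (a step that is already met when the one before it is completed fails the run):
1. the swinging half is shut round the cylinder (within 0.03 rad) (value of joint swing below 0.03 rad and horizontal distance between specimen and jig below 0.006 m and angle between specimen's own z axis and vertical below 0.1 rad and height (world z) of specimen below 0.014 m), for 0.2 s.
2. the pin is home through the lugs of the shut jacket (value of joint swing below 0.03 rad and distance between pin_shoulder and hole_mouth below 0.005 m and angle between the z axis of pin and the z axis of jig, either way round below 0.1 rad), for 0.2 s.
At the end, for the whole second after the job is handed in: The jacket is shut (hinge within 0.03 rad), the pin is home (shoulder within 5 mm of the hole mouth, upright within 0.1 rad) and let go, the cylinder stands upright in the bore (within 6 mm and 0.1 rad), and the fingers press on both halves with more than 4 N each, still squeezing at the end (all of step 2 and horizontal distance between specimen and jig below 0.006 m and angle between specimen's own z axis and vertical below 0.1 rad and height (world z) of specimen below 0.014 m and contact force between the fingers and swing above 4 N and contact force between the fingers and jig above 4 N and contact force between the fingers and pin below 0.1 N); the arm keeps its last pose, push and grip.
It fails at once if the cylinder is tipped over or lifted out (angle between specimen's own z axis and vertical above 0.4 rad or height (world z) of specimen above 0.03 m).
It fails at once if a bystander is disturbed (moved more than 20 mm) (distance of any of jar, weight, cube from where it was at the start of the episode above 0.02 m).
It also fails if it takes over 67 s, if anything falls off the work surface, if the arm or the gripper's body presses on something with over 40 N, if the wrist force passes 120 N, or if a joint passes its speed limit or range.

## Working session

There is one attempt and no reset: what is moved stays moved. The work goes in short steps, Python scripts to look and compute and a tool call to move; the robot and the scene stay as the last step left them, time stands still between calls to the robot, and variables do not carry over. Pictures are saved under pics/ and viewed, at most 10 in all, crops included, and the job is handed in when it is done.

Besides the shell and the picture viewer there is one more tool, called after "Call:" as name(argument=value, ...) on one line, values as JSON. arm_command: Moves the arm, as the interface text tells. Its arguments: {"type":"object","properties":{"steps":{"type":"array","items":{"type":"array","items":{"type":"number"}}},"grip":{"type":"number"},"force":{"type":"number"}},"required":["steps"]}

```bash
ls; mkdir -p pics; python3 - <<'E'
from plant import *
import cv2,pickle
d={}
for n in("side","top"):
    c=camera(n); d[n]=c; cv2.imwrite(f"pics/{n}0.png",c["color"][...,::-1])
    print(n,c["camera_matrix"],c["xyz"],c["attitude"])
pickle.dump(d,open("d0.pkl","wb"))
print(get_state())
E
```

```text
pics
side [[415.81943634   0.         249.21405683]
 [  0.         415.81943634 189.48891083]
 [  0.           0.           1.        ]] [ 251.31618212 -898.19906481  405.83768291] [-0.56300777  0.80768903 -0.13780456  0.10803051]
top [[394.74095574   0.         253.34813162]
 [  0.         394.74095574 192.74309088]
 [  0.           0.           1.        ]] [521.90147484 -35.95369052 975.07924238] [-0.0286995   0.71089971 -0.70180414  0.03562149]
{'clock': 0.1, 'q': array([-1.16277493e+00,  1.16418936e-01,  1.44219820e+00, -8.28278329e-06,
        1.58395586e+00, -3.77928045e-02]), 'joint_vel': array([ 0.00034715, -0.00145265, -0.00187154,  0.00124161, -0.00093331,
        0.00013662]), 'effort': array([ 7.77585228e-04, -7.22893381e+01, -6.23868513e+01,  7.81540526e-02,
        2.27697089e-02, -5.62131572e-05]), 'ee_pos': array([ 290.98071445, -608.8700734 ,  217.99202301]), 'orientation': array([-4.81032932e-04,  9.75258806e-01,  2.21065650e-01, -9.42903705e-05]), 'ft_force': array([ 0.01509415, -1.05738389, -0.04705599]), 'moment': array([ 0.00497993,  0.05958652, -0.03895549]), 'finger_force': 0.0, 'finger_gap': 93.25023761725822}
```

View pics/top0.png

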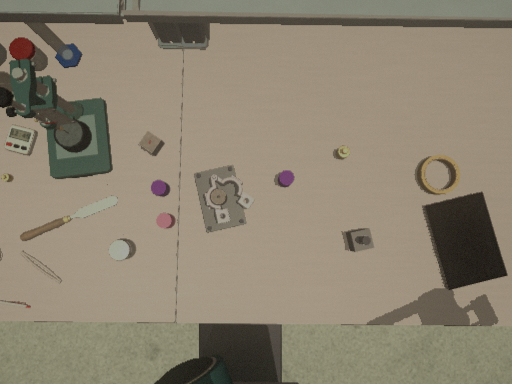

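View pics/side0.png

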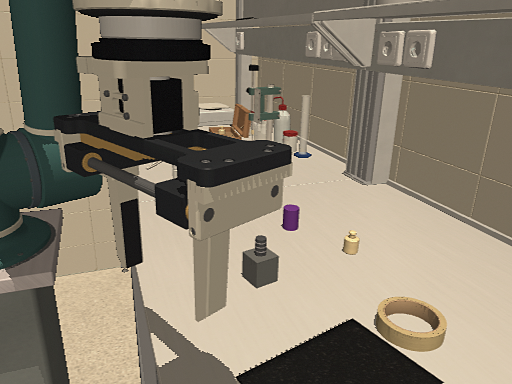

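The top view shows the jig at about (220,198) and the pin block at (360,240). Purple cylinders stand at (286,178) and (160,188), and a pink one at (165,220). The candidate specimen is the grey-brown disc inside the tube at (218,197). The jar is at (120,250), the brass weight at (343,152) and the cube at (151,143). I'll confirm with one enlarged crop.

```bash
python3 - <<'E'
import cv2,numpy as np
a=cv2.imread("pics/top0.png")
j=cv2.resize(a[155:240,185:265],None,fx=6,fy=6,interpolation=cv2.INTER_CUBIC)
p=cv2.resize(a[215:265,335:385],None,fx=6,fy=6,interpolation=cv2.INTER_CUBIC)
o=np.zeros((510,790,3),np.uint8);o[:510,:480]=j;o[:300,485:785]=p
cv2.imwrite("pics/crop0.png",o)
E
```

```text
(no output)
```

View pics/crop0.png

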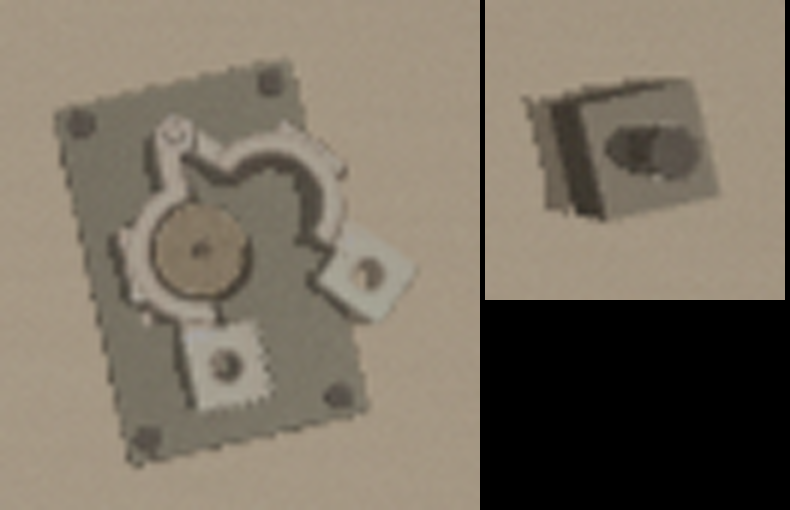

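The crop confirms the target: the brown cast cylinder in the fixed half (crop 203,250) is the specimen. The hinge is at crop (175,133), the fixed lug hole at (226,365), the swing lug hole at (369,273), and the plate bolts at (80,124), (270,83), (340,395) and (147,438). The pin knob top is at (673,153). I'll turn these into positions.

```bash
cat > h.py <<'E'
import numpy as np,cv2
from scipy.spatial.transform import Rotation as R
def rot(c): q=np.array(c["attitude"]); return R.from_quat(q[[1,2,3,0]]).as_matrix()
def ray(c,uv,z):
    d=rot(c)@np.linalg.solve(c["camera_matrix"],[uv[0],uv[1],1]); o=np.array(c["xyz"])
    return o+d*(z-o[2])/d[2]
def proj(c,p):
    x=c["camera_matrix"]@(rot(c).T@(np.array(p)-c["xyz"])); return x[:2]/x[2]
def crop(u,v,ox,oy,s=6): return ((u+.5)/s-.5+ox,(v+.5)/s-.5+oy)
E
python3 - <<'E'
import pickle;from h import *
np.set_printoptions(precision=1,suppress=True)
d=pickle.load(open("d0.pkl","rb"));t=d["top"];s=d["side"]
J=lambda u,v,z:ray(t,crop(u,v,185,155),z)
b=[J(u,v,8) for u,v in[(80,124),(270,83),(340,395),(147,438)]]
print("bolts",b,np.mean(b,0),[np.linalg.norm(b[i]-b[i-1]) for i in range(4)])
H=J(175,133,60);F=J(226,365,56);S=J(369,273,42.5);C=J(203,250,58)
print("hinge",H,"fix",F,"sw",S,"spec",C,np.linalg.norm((H-F)[:2]),np.linalg.norm((H-S)[:2]),"mid",(H+F)/2)
e=(H-F)[:2];print("yaw",np.arctan2(e[1],e[0]))
e2=b[0]+b[1]-b[2]-b[3];print("yaw bolts",np.arctan2(e2[1],e2[0]))
a=lambda v:np.arctan2(v[1],v[0])
print("swing",a(S-H)-a(F-H))
# plate mask corners
im=t["color"].astype(int); m=((im[...,0]-im[...,2])<22)&(im.sum(2)<420)
m=m.astype(np.uint8);mm=np.zeros_like(m);mm[150:245,185:262]=m[150:245,185:262]
cs=max(cv2.findContours(mm,0,1)[0],key=cv2.contourArea);r=cv2.minAreaRect(cs);bx=cv2.boxPoints(r)
print(r,[ray(t,p,8) for p in bx],ray(t,r[0],8))
P=ray(t,crop(673-485,153,335,215),82);print("pin top",P)
P0=P.copy();
for z in(0,50,82):P0[2]=z;print("side proj",z,proj(s,P0))
# block top face corners in crop
q=[ray(t,crop(u-485,v,335,215),50) for u,v in[(690,79),(718,192),(604,218),(578,103)]];print("blk",np.array(q),np.mean(q,0))
# side knob/brass
for n,uv,z in[("jar",(120,250),58),("wt",(343,152),46),("cube",(151,143),40)]:print(n,ray(t,uv,z))
g=s["color"].astype(int);k=(g.max(2)<100)&(np.ptp(g,2)<25);kk=np.zeros(k.shape,np.uint8);kk[232:290,240:282]=k[232:290,240:282]
ys,xs=np.nonzero(kk[:246]);print("side knob x",xs.min(),xs.max(),ys.min())
E
```

```text
bolts [array([651.7,  92.4,   8. ]), array([669.8,  14.6,   8. ]), array([541.9, -16.2,   8. ]), array([523.5,  62. ,   8. ])] [596.7  38.2   8. ] [np.float64(131.77388939608483), np.float64(79.832666161731), np.float64(131.56004678668717), np.float64(80.26436014954325)]
hinge [641.7  48.5  60. ] fix [552.   27.2  56. ] sw [589.4 -27.6  42.5] spec [596.4  36.8  58. ] 92.25090198283144 92.32712778286684 mid [596.8  37.8  58. ]
yaw 0.23311918553756075
yaw bolts 0.23454369673655165
swing 0.7350534014157519
((220.72189331054688, 198.29493713378906), (59.9625358581543, 43.397884368896484), 77.00537872314453) [array([654.7, 105. ,   8. ]), array([680.5,   1.1,   8. ]), array([536.7, -34.2,   8. ]), array([511.8,  68.4,   8. ])] [595.5  35.    8. ]
pin top [ 499.7 -299.2   82. ]
side proj 0 [259.8 278.2]
side proj 50 [260.6 253.6]
side proj 82 [261.2 237.2]
blk [[ 527.7 -315.7   50. ]
 [ 484.1 -326.    50. ]
 [ 473.5 -281.5   50. ]
 [ 517.8 -271.8   50. ]] [ 500.8 -298.8   50. ]
jar [469.6 259.9  58. ]
wt [ 707.4 -257.7   46. ]
cube [723.9 202.5  40. ]
side knob x 255 265 236
```

The numbers agree with the given sizes: hinge to hole is 92.3 mm and the bolt spacing matches.

- **Jig:** centre about (596.7, 38), yaw 0.234
- **Swing:** about 0.735 rad open
- **Pin:** about (500, -299)

Next I'll bring the closed fingers outside the swinging half.

Call:
arm_command(steps=[[2,3.4,0,0,0,-0.13],[2,3.4,0,0,0,-0.13],[2,3.4,0,0,0,-0.13],[2,3.4,0,0,0,-0.13],[2,3.4,0,0,0,-0.13],[2,3.4,0,0,0,-0.13],[2,3.4,0,0,0,-0.13],[2,3.4,0,0,0,-0.13],[2,3.4,0,0,0,-0.13],[2,3.4,0,0,0,-0.13],[2,3.4,0,0,0,-0.13],[2,3.4,0,0,0,-0.13],[2,3.4,0,0,0,-0.13],[2,3.4,0,0,0,-0.13],[2,3.4,0,0,0,-0.13],[2.9,3.9,0,0,0,-0.07],[0,0,0,0,0,0],[0,0,0,0,0,0]], grip=0)

```text
clock: 1.9
ee_pos: [620.1, -59.3, 217.9]
orientation: [-0.0, 0.993, 0.118, -0.001]
ft_force: [-0.1, -0.1, -0.3]
finger_gap: 0.7
finger_force: 0.0
```

Call:
arm_command(steps=[[0,0,-3,0,0,0],[0,0,-3,0,0,0],[0,0,-3,0,0,0],[0,0,-3,0,0,0],[0,0,-3,0,0,0],[0,0,-2,0,0,0],[0,0,-1.1,0,0,0],[0,0,0,0,0,0]])

```text
clock: 2.7
ee_pos: [619.1, -60.8, 36.5]
orientation: [-0.0, 0.993, 0.116, -0.001]
ft_force: [0.7, 0.6, 0.2]
finger_gap: 0.4
finger_force: 0.0
```

```bash
python3 - <<'E'
from plant import *
import cv2,pickle
d={}
for n in("side","top"):
    c=camera(n); d[n]=c; cv2.imwrite(f"pics/{n}1.png",c["color"][...,::-1])
pickle.dump(d,open("d1.pkl","wb"))
a=cv2.resize(d["side"]["color"][130:300,150:400,::-1],None,fx=3,fy=3,interpolation=2);cv2.imwrite("pics/s1.png",a)
E
```

```text
(no output)
```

View pics/s1.png

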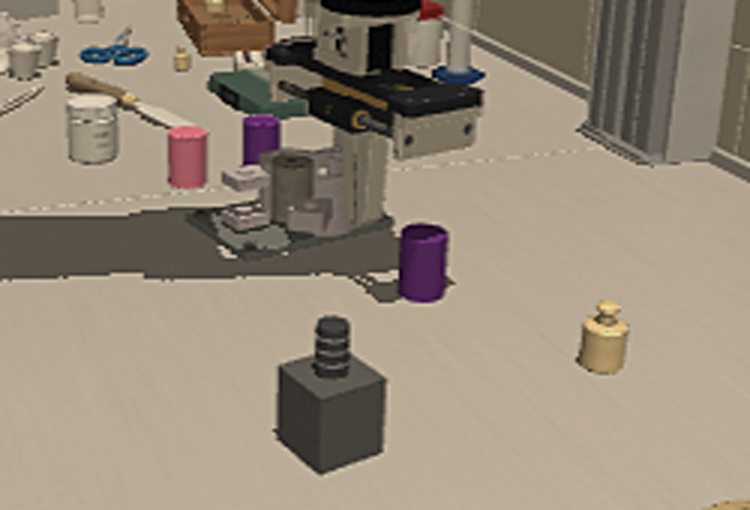

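The side view shows the gripper outside the jacket and clear of the purple cylinder. The knob axis at u≈260.7 matches the projected pin position. Now I'll push along jig +y.

Call:
arm_command(steps=[[-0.12,0.49,0,0,0,0],[-0.12,0.49,0,0,0,0],[-0.12,0.49,0,0,0,0],[-0.12,0.49,0,0,0,0],[-0.12,0.49,0,0,0,0],[-0.12,0.49,0,0,0,0],[-0.12,0.49,0,0,0,0],[-0.12,0.49,0,0,0,0],[-0.12,0.49,0,0,0,0],[0,0,0,0,0,0]])

```text
clock: 3.8
ee_pos: [604.7, -26.1, 37.9]
orientation: [0.009, 0.993, 0.116, -0.007]
ft_force: [-48.4, -87.5, 27.3]
finger_gap: 0.4
finger_force: 41.8
```

Call:
arm_command(steps=[[0.25,-1,0,0,0,0],[0.25,-1,0,0,0,0]])

```text
clock: 4.0
ee_pos: [614.0, -37.0, 37.8]
orientation: [0.0, 0.993, 0.116, -0.0]
ft_force: [0.4, -0.4, -0.3]
finger_gap: 0.7
finger_force: 0.0
```

```bash
python3 - <<'E'
from plant import *
import cv2,pickle,numpy as np
d={}
for n in("side","top"):
    d[n]=camera(n)
pickle.dump(d,open("d2.pkl","wb"))
a=cv2.resize(d["side"]["color"][150:230,190:300,::-1],None,fx=7,fy=7,interpolation=2);cv2.imwrite("pics/s2.png",a)
t=cv2.resize(d["top"]["color"][155:240,185:275,::-1],None,fx=6,fy=6,interpolation=2);cv2.imwrite("pics/t2.png",t)
s=get_state();print(s["ee_pos"],s["ft_force"],s["clock"])
E
```

```text
[614.40425702 -36.59646857  37.64424166] [0.24384795 0.62997702 0.27481632] 4.1
```

View pics/s2.png

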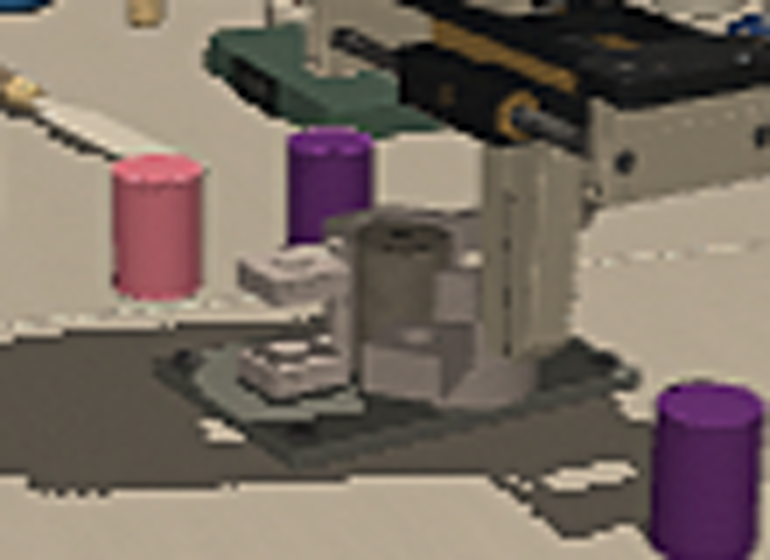

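The push had jammed in the notch between pad and lug; the force is now off. I'll measure the hinge angle from the swing lug's top and hole at side crop (415,335).

```bash
python3 - <<'E'
import pickle;from h import *
np.set_printoptions(precision=1,suppress=True)
d=pickle.load(open("d2.pkl","rb"));s=d["side"]
c0=np.array([596.7,38]);ex=np.array([np.cos(.234),np.sin(.234)]);ey=np.array([-ex[1],ex[0]])
for uv in[(415,335),(365,342),(475,322),(440,362)]:
    p=ray(s,crop(*uv,190,150,7),42.5)[:2]-c0;p=np.array([p@ex,p@ey]);print(uv,p,np.hypot(*(p-[46,0])),np.arctan2(-p[1],46-p[0]))
def pr(x,y,z): 
    w=c0+ex*x+ey*y;return (proj(s,[*w,z])-[190,150]+.5)*7-.5
print("fixed hole",pr(-46,0,56),"spec top",pr(0,0,58))
for ph in(.3,.35,.4,.45,.5,.55,.6):
    c,q=np.cos(ph),np.sin(ph);f=lambda a,b:(46+a*c-b*q,a*q+b*c)
    print(ph,*[pr(*f(a,b),42.5) for a,b in[(-107,-14),(-107,14),(-77,-14),(-92,0)]],"pad",f(-46,-30),"padend",f(-61,-30))
E
```

```text
(415, 335) [-28.5 -50.7] 90.1716549451913 0.5975647090366901
(365, 342) [-47.  -47.5] 104.45555119470582 0.4722287409044762
(475, 322) [ -3.5 -50.9] 71.00398338370636 0.8002324143229234
(440, 362) [-35.2 -76.2] 111.34959078043053 0.7531388062477722
fixed hole [295.9 264.2] spec top [404.2 237.3]
0.3 [348.6 342.4] [287.7 322.9] [404.2 319.4] [346.1 321.1] pad (np.float64(10.92012770006231), np.float64(-42.254024180189795)) padend (np.float64(-3.409919636821776), np.float64(-46.686827280109895))
0.35 [362.  345.6] [298.1 327. ] [414.1 321.4] [356.3 324.2] pad (np.float64(13.075789432684108), np.float64(-43.95448052837213)) padend (np.float64(-1.0148012600265695), np.float64(-49.0979476402039))
0.4 [375.9 348.5] [309.2 331. ] [424.2 323.2] [367.  327.1] pad (np.float64(15.313744545126802), np.float64(-45.54507356628447)) padend (np.float64(1.4978296350835265), np.float64(-51.38634870091423))
0.45 [390.2 351.2] [320.9 334.8] [434.6 324.9] [378.1 329.8] pad (np.float64(17.628399315113775), np.float64(-47.021827639696895)) padend (np.float64(4.121692779823617), np.float64(-53.546310651365346))
0.5 [404.9 353.6] [333.2 338.4] [445.3 326.4] [389.6 332.4] pad (np.float64(20.013968311168938), np.float64(-48.38105163250452)) padend (np.float64(6.850229882813354), np.float64(-55.57243471156757))
0.55 [419.9 355.7] [346.  341.8] [456.1 327.7] [401.4 334.7] pad (np.float64(22.464488853182512), np.float64(-49.619348192595496)) padend (np.float64(9.676621022289932), np.float64(-57.459656626555386))
0.6 [435.1 357.6] [359.3 345. ] [467.  328.8] [413.6 336.8] pad (np.float64(24.973835916005857), np.float64(-50.73362222346198)) padend (np.float64(12.593801692360682), np.float64(-59.20325932438751))
```

View pics/t2.png

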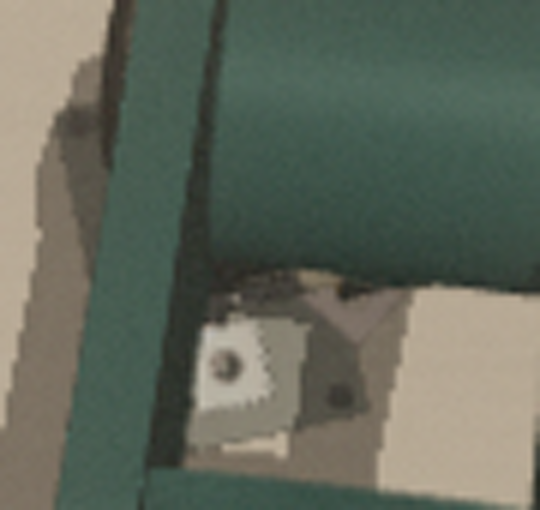

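The angle is about 0.6 rad now. I'll push on the lug's outer face instead, which has the longer lever, and follow its arc.

Call:
arm_command(steps=[[0.35,-1.46,0,0,0,0],[-1.07,-0.25,0,0,0,0],[-1.07,-0.25,0,0,0,0],[-0.4,0.47,0,0,0,0],[-0.4,0.47,0,0,0,0],[-0.4,0.47,0,0,0,0],[-0.4,0.47,0,0,0,0],[0,0,0,0,0,0]])

```text
clock: 4.9
ee_pos: [580.1, -35.8, 37.8]
orientation: [-0.0, 0.993, 0.117, 0.0]
ft_force: [-0.2, -0.5, -0.1]
finger_gap: 0.1
finger_force: 0.1
```

Call:
arm_command(steps=[[-0.3,0.4,0,0,0,0],[-0.3,0.4,0,0,0,0],[-0.3,0.4,0,0,0,0],[-0.3,0.4,0,0,0,0],[-0.26,0.45,0,0,0,0],[-0.26,0.45,0,0,0,0],[0,0,0,0,0,0]])

```text
clock: 5.6
ee_pos: [562.9, -11.1, 37.6]
orientation: [-0.0, 0.993, 0.117, 0.0]
ft_force: [-0.7, 0.4, -0.4]
finger_gap: 0.2
finger_force: 0.0
```

Call:
arm_command(steps=[[-0.06,0.15,0,0,0,0],[-0.06,0.15,0,0,0,0],[-0.06,0.15,0,0,0,0],[0,0,0,0,0,0]])

```text
clock: 6.0
ee_pos: [561.3, -7.1, 37.6]
orientation: [-0.0, 0.993, 0.117, -0.0]
ft_force: [-0.5, -0.5, 0.9]
finger_gap: 0.7
finger_force: 0.3
```

Call:
arm_command(steps=[[-0.03,0.1,0,0,0,0],[-0.03,0.1,0,0,0,0],[-0.03,0.1,0,0,0,0],[0,0,0,0,0,0]])

```text
clock: 6.4
ee_pos: [560.4, -4.1, 37.7]
orientation: [-0.0, 0.993, 0.117, -0.0]
ft_force: [-0.8, 0.4, 0.7]
finger_gap: 0.8
finger_force: 0.3
```

Call:
arm_command(steps=[[0.46,-1.95,0,0,0,0],[0,0,3,0,0,0],[0,0,3,0,0,0],[1.06,2.06,0,0,0,0],[1.06,2.06,0,0,0,0],[1.06,2.06,0,0,0,0],[0,0,0,0,0,0]], grip=1)

```text
clock: 7.1
ee_pos: [597.5, 39.9, 97.5]
orientation: [-0.0, 0.993, 0.118, 0.0]
ft_force: [-1.2, -0.1, 0.1]
finger_gap: 51.7
finger_force: 0.0
```

Call:
arm_command(steps=[[-0.06,-0.18,0,0,0,0],[0,0,0,0,0,0],[0,0,0,0,0,0],[0,0,0,0,0,0],[0,0,0,0,0,0],[0,0,0,0,0,0],[0,0,-2,0,0,0],[0,0,-2,0,0,0],[0,0,-1.9,0,0,0],[0,0,0,0,0,0]])

```text
clock: 8.1
ee_pos: [594.9, 36.2, 36.1]
orientation: [-0.0, 0.993, 0.117, -0.002]
ft_force: [-0.6, 0.3, 0.4]
finger_gap: 93.1
finger_force: 0.0
```

Call:
arm_command(steps=[[0,0,0,0,0,0],[0,0,0,0,0,0],[0,0,0,0,0,0],[0,0,0,0,0,0],[0,0,0,0,0,0],[0,0,0,0,0,0],[0,0,0,0,0,0],[0,0,0,0,0,0]], grip=0.3, force=15)

```text
clock: 8.9
ee_pos: [596.0, 38.7, 39.3]
orientation: [-0.002, 0.993, 0.117, 0.0]
ft_force: [-5.6, 19.1, 5.6]
finger_gap: 59.7
finger_force: 15.0
```

The gap is 59.7 mm, so the jacket is shut. I'll centre the squeeze to measure the true jig y.

Call:
arm_command(steps=[[-0.03,0.15,0,0,0,0],[0,0,0,0,0,0],[0,0,0,0,0,0]])

```text
clock: 9.2
ee_pos: [595.9, 38.7, 39.2]
orientation: [-0.001, 0.993, 0.117, 0.0]
ft_force: [-3.7, 7.6, 4.5]
finger_gap: 59.9
finger_force: 15.0
```

```bash
python3 - <<'E'
from plant import *
import numpy as np
P=[]
for i in range(4):
    camera("side");s=get_state();P.append(np.r_[s["ee_pos"],s["ft_force"]])
P=np.round(P,1);print(P,P.mean(0),s["orientation"])
E
```

```text
[[595.9  38.7  39.2  -3.3   8.9   3.5]
 [595.9  38.7  39.2  -3.5   8.3   4.7]
 [595.9  38.7  39.2  -4.    8.2   4.9]
 [595.9  38.7  39.2  -2.7   8.7   4.9]] [595.9    38.7    39.2    -3.375   8.525   4.5  ] [-9.03608010e-04  9.93134285e-01  1.16976286e-01  1.56706474e-04]
```

Call:
arm_command(steps=[[0,0,0,0,0,0],[0,0,0,0,0,0],[0,0,2,0,0,0],[0,0,3,0,0,0],[0,0,3,0,0,0],[-1,-3.4,0,0,0,0],[-1,-3.4,0,0,0,0],[-1,-3.4,0,0,0,0],[-1,-3.4,0,0,0,0],[-1,-3.4,0,0,0,0],[-1,-3.4,0,0,0,0],[-1,-3.4,0,0,0,0],[-1,-3.4,0,0,0,0],[-1,-3.4,0,0,0,0],[-0.6,-3.1,0,0,0,0],[0,0,0,0,0,0],[0,0,0,0,0,0]], grip=1)

```text
clock: 11.1
ee_pos: [499.6, -299.8, 118.5]
orientation: [-0.0, 0.993, 0.116, -0.0]
ft_force: [-0.3, -0.2, 0.5]
finger_gap: 93.1
finger_force: 0.0
```

```bash
python3 - <<'E'
from plant import *
import cv2,pickle
d={n:camera(n) for n in("side","top")}
pickle.dump(d,open("d3.pkl","wb"))
cv2.imwrite("pics/t3.png",cv2.resize(d["top"]["color"][150:250,175:275,::-1],None,fx=5,fy=5,interpolation=2))
s=get_state();print(s["ee_pos"],s["ft_force"],s["finger_gap"])
E
```

```text
[ 500.02329938 -298.74477523  118.60470802] [0.46674212 0.02126629 0.38252813] 93.23916219597484
```

View pics/t3.png

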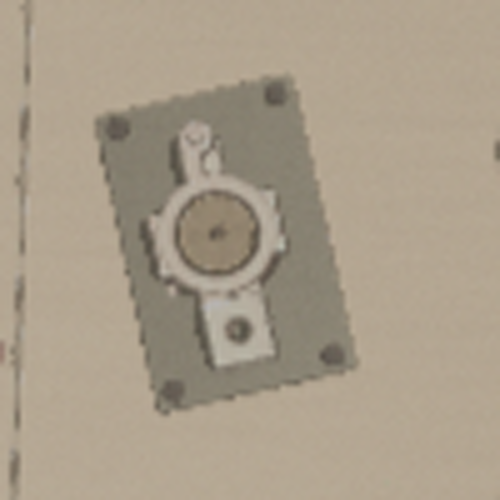

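The crop shows the jacket shut with the specimen centred in it; the hole mouth is at crop (238,329). The tool is over the pin, so I'll descend and grip.

Call:
arm_command(steps=[[0,0,-2,0,0,0],[0,0,-2,0,0,0],[0,0,-1.5,0,0,0],[0,0,-0.9,0,0,0],[0,0,0,0,0,0],[0,0,0,0,0,0]])

```text
clock: 11.8
ee_pos: [500.2, -299.2, 55.3]
orientation: [0.0, 0.993, 0.117, 0.0]
ft_force: [0.5, -0.2, 0.6]
finger_gap: 92.9
finger_force: 0.0
```

Call:
arm_command(steps=[[0,0,0,0,0,0],[0,0,0,0,0,0],[0,0,0,0,0,0],[0,0,0,0,0,0],[0,0,0,0,0,0],[0,0,0,0,0,0],[0,0,0,0,0,0],[0,0,0,0,0,0],[0,0,0,0,0,0],[0,0,0,0,0,0],[0,0,0,0,0,0],[0,0,0,0,0,0]], grip=0, force=25)

```text
clock: 13.0
ee_pos: [499.9, -299.2, 54.7]
orientation: [-0.0, 0.993, 0.117, -0.0]
ft_force: [-0.3, 0.2, -0.0]
finger_gap: 19.3
finger_force: 25.0
```

Call:
arm_command(steps=[[0,0,1,0,0,0],[0,0,2,0,0,0],[0,0,2,0,0,0],[0,0,2,0,0,0],[0,0,2,0,0,0],[0.52,3.27,0,0,0,0],[0.52,3.27,0,0,0,0],[0.52,3.27,0,0,0,0],[0.52,3.27,0,0,0,0],[0.52,3.27,0,0,0,0],[0.52,3.27,0,0,0,0],[0.52,3.27,0,0,0,0],[0.52,3.27,0,0,0,0],[0.52,3.27,0,0,0,0],[0.52,3.27,0,0,0,0],[0,0,0,0,0,0],[0,0,0,0,0,0]])

```text
clock: 14.7
ee_pos: [551.9, 28.2, 145.1]
orientation: [0.0, 0.993, 0.118, 0.0]
ft_force: [0.0, 0.3, -1.6]
finger_gap: 19.4
finger_force: 25.0
```

```bash
python3 - <<'E'
from plant import *
import cv2,pickle,numpy as np
from h import *
np.set_printoptions(precision=1,suppress=True)
P=[]
for i in range(4):
    d={n:camera(n) for n in("side",)};s=get_state();P.append(s["ee_pos"])
e=np.mean(P,0);print(e,s["orientation"],s["ft_force"],s["finger_gap"])
pickle.dump(d,open("d4.pkl","wb"))
c=d["side"]
cv2.imwrite("pics/s4.png",cv2.resize(c["color"][110:220,180:290,::-1],None,fx=5,fy=5,interpolation=2))
for dz in(-50,-40,-5):
    q=proj(c,[e[0],e[1],e[2]+dz]);print(dz,(q-[180,110]+.5)*5-.5)
print("hole",(proj(c,[551.75,28.2,56])-[180,110]+.5)*5-.5)
E
```

```text
[551.9  27.1 144.9] [0.  1.  0.1 0. ] [-0.1 -0.  -1.4] 19.727964825171167
-50 [261.6 314.1]
-40 [261.7 294.6]
-5 [262.  225.2]
hole [260.3 388. ]
```

View pics/s4.png

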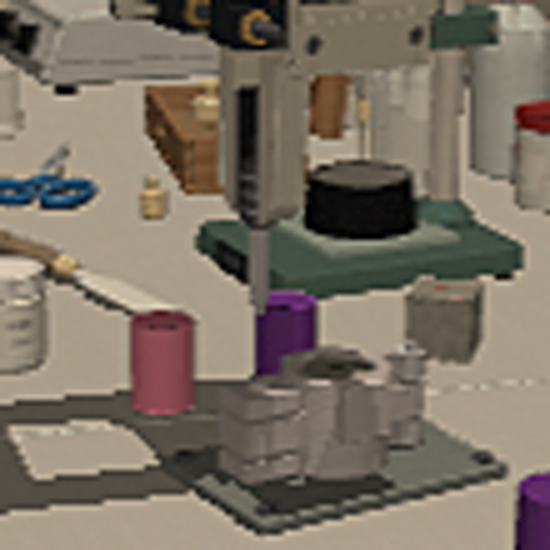

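The pin hangs straight (tip at 261,310), in line with the hole at about (261,386). Now the insertion.

Call:
arm_command(steps=[[0,0,-1.5,0,0,0],[0,0,-1.5,0,0,0],[0,0,-0.8,0,0,0],[0,0,-0.4,0,0,0],[0,0,-0.4,0,0,0],[0,0,-0.4,0,0,0],[0,0,-0.4,0,0,0],[0,0,0,0,0,0],[0,0,0,0,0,0]])

```text
clock: 15.8
ee_pos: [552.0, 27.8, 90.8]
orientation: [0.0, 0.993, 0.117, 0.0]
ft_force: [0.1, 0.2, -0.4]
finger_gap: 19.3
finger_force: 25.0
```

Call:
arm_command(steps=[[0,0,-0.3,0,0,0],[0,0,-0.3,0,0,0],[0,0,-0.3,0,0,0],[0,0,-0.3,0,0,0],[0,0,0,0,0,0]])

```text
clock: 16.3
ee_pos: [551.7, 27.7, 78.1]
orientation: [-0.0, 0.993, 0.117, -0.0]
ft_force: [-0.1, -0.4, -1.8]
finger_gap: 19.5
finger_force: 25.0
```

Call:
arm_command(steps=[[0,0,-0.3,0,0,0],[0,0,-0.3,0,0,0],[0,0,-0.3,0,0,0],[0,0,-0.3,0,0,0],[0,0,0,0,0,0]])

```text
clock: 16.8
ee_pos: [551.7, 27.8, 66.1]
orientation: [-0.0, 0.993, 0.117, -0.0]
ft_force: [-0.0, 0.1, -0.3]
finger_gap: 19.5
finger_force: 25.0
```

Call:
arm_command(steps=[[0,0,-0.2,0,0,0],[0,0,-0.2,0,0,0],[0,0,-0.1,0,0,0],[0,0,-0.1,0,0,0],[0,0,0,0,0,0],[0,0,0,0,0,0]])

```text
clock: 17.4
ee_pos: [551.9, 27.8, 60.6]
orientation: [-0.0, 0.993, 0.117, 0.0]
ft_force: [-0.3, 0.5, -1.9]
finger_gap: 19.7
finger_force: 25.0
```

Call:
arm_command(steps=[[0,0,-0.1,0,0,0],[0,0,-0.05,0,0,0],[0,0,0,0,0,0],[0,0,0,0,0,0]])

```text
clock: 17.8
ee_pos: [552.1, 27.8, 60.5]
orientation: [0.0, 0.993, 0.117, 0.0]
ft_force: [-7.3, 0.2, 14.3]
finger_gap: 19.5
finger_force: 25.0
```

The pin is seated (14 N upward). I'll release it, rise, move over the jacket and squeeze.

Call:
arm_command(steps=[[0,0,0.1,0,0,0],[0,0,0,0,0,0],[0,0,0,0,0,0],[0,0,0,0,0,0],[0,0,0,0,0,0],[0,0,0,0,0,0],[0,0,0,0,0,0],[0,0,0,0,0,0],[0,0,2,0,0,0],[0,0,2,0,0,0],[0,0,2,0,0,0],[2.2,0.53,0,0,0,0],[2.2,0.53,0,0,0,0],[0,0,0,0,0,0],[0,0,0,0,0,0]], grip=1)

```text
clock: 19.3
ee_pos: [595.7, 38.4, 119.7]
orientation: [-0.0, 0.993, 0.117, -0.0]
ft_force: [-0.9, -0.4, -0.2]
finger_gap: 93.0
finger_force: 0.0
```

Call:
arm_command(steps=[[0,0,-2,0,0,0],[0,0,-2,0,0,0],[0,0,-2,0,0,0],[0,0,-2,0,0,0],[0,0,0,0,0,0]])

```text
clock: 19.8
ee_pos: [593.9, 38.2, 37.5]
orientation: [-0.0, 0.993, 0.117, -0.002]
ft_force: [0.3, -0.0, 0.0]
finger_gap: 93.1
finger_force: 0.0
```

Call:
arm_command(steps=[[0,0,0,0,0,0],[0,0,0,0,0,0],[0,0,0,0,0,0],[0,0,0,0,0,0],[0,0,0,0,0,0],[0,0,0,0,0,0],[0,0,0,0,0,0],[0,0,0,0,0,0],[0,0,0,0,0,0],[0,0,0,0,0,0]], grip=0.3, force=25)

```text
clock: 20.8
ee_pos: [596.0, 38.8, 40.7]
orientation: [-0.0, 0.993, 0.117, 0.0]
ft_force: [-3.0, 4.9, 5.9]
finger_gap: 59.7
finger_force: 25.0
```

```bash
python3 - <<'E'
from plant import *
import cv2
c=camera("side");s=get_state();print(s["clock"],s["ee_pos"],s["ft_force"],s["finger_gap"],s["finger_force"])
cv2.imwrite("pics/s5.png",cv2.resize(c["color"][140:230,180:290,::-1],None,fx=6,fy=6,interpolation=2))
E
```

```text
20.85 [596.05019553  38.77699143  40.67947917] [-2.8953178   5.17874709  6.0778936 ] 59.931896300015396 25.00037133693695
```

View pics/s5.png

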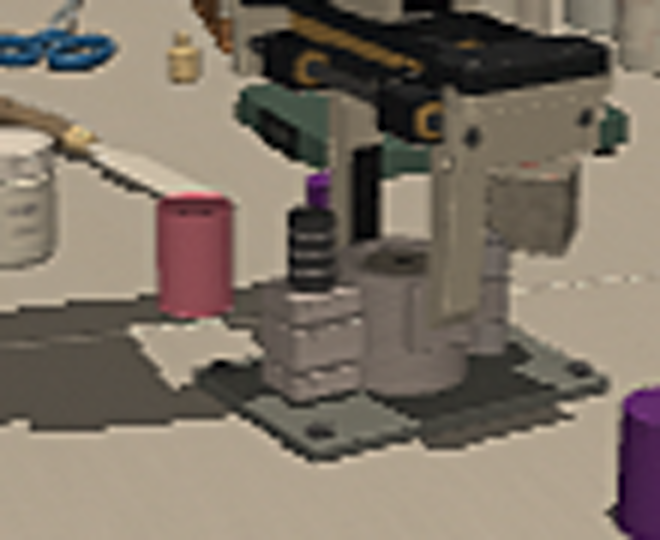

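The picture shows the pin home, with its knob sitting on the top lug at (312,250). The jacket is shut and the fingers are squeezing both pads at 25 N. I'm handing in.

```bash
python3 -c "
from plant import *
print(finish_job())"
```

```text
the job is handed in; nothing more can be done
None
```

I handed the job in at about 21 s: jacket shut round the upright cylinder, pin home and let go, fingers squeezing both halves at 25 N; the hand-in gave no verdict, and one early push on the swinging half reached about 100 N (limit 120 N) before I backed off and pushed on the lug instead.

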